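# Pick a snap ring's end out from under its lug

## Robot

A 7-joint arm with a two-finger parallel gripper is mounted at the origin on a cart in front of the work surface, level with it; the furniture and walls round the work are solid. World frame = base frame: x ahead of the robot, y to its left, z up, the work surface at z = 0. Lengths are in mm, angles in rad, forces in N, time in s.
With the tool pointing down it reaches from about 400 to 875 mm from the base axis. Payload 4.4 kg.
Tool frame: the origin (TCP) lies at the very end of the fingers, on their centre line; the grasp point (between the pads) lies 19 mm behind it; z points along the fingers, y is the line along which they close (so a half turn about z gives the same grasp; the last joint's range is limited). The gripper opens to 85 mm and grips with 20 to 120 N. Pads are 22 mm wide; open, the fingers measure 114 mm over their backs; the gripper's body (76 mm by 85 mm) begins 54 mm behind the grasp point. The pads swing forward as they close: fully open they stand 13 mm farther back than shut.
Start: joints at [-1.313, 0.628, 0.038, 1.517, -0.027, 0.996, -0.02], TCP at [206.788, 616.244, 231.313] pointing down, gripper open.
Joint ranges: [-3.06, 3.06], [-0.37, 2.12], [-1.25, 1.32], [0.18, 2.47], [-1.1, 4.24], [0.23, 1.98], [-2.94, 2.94]. Speed limits (rad/s): [2.57, 2.57, 3.14, 3.14, 3.14, 3.14, 3.14].

## Interface

Orientations are given as [roll, pitch, yaw] about the fixed x, y, z axes, in that order (R = Rz(yaw) Ry(pitch) Rx(roll)).
In Python, from cell import sensors, get_image, camera_params, order gives the robot as it stands.
- The arm moves only by the shell command python3 -m inch 'ROWS' [OPENING]. ROWS is JSON, a list that holds one entry, the list of rows, each a list of 4 numbers: the shift along the tool's x, y, z in cm, then the turn about the tool's z in degrees. A call has 1 to 8 rows; each row is the pose to reach, as a shift and turn from the pose commanded when the call began, along the tool's axes at that moment; what a row does not reach only later rows make up. A row lasts 1/12 s, in which the tool goes at most 41.7 mm and 7.16 degrees, less where a joint would pass 70% of its speed; a pose out of reach is approached as far as the arm can. A call with a gripper value outside its range is refused whole. OPENING is the finger opening in cm, from 0 to 8.54, set as the call begins (- or left out, the last holds). The fingers move at their own pace and stop on an object; the grip force is fixed at half the most. Time passes only in rows, so rows that repeat a pose let the fingers close. It gives the time, the measured TCP pose, the force, the opening and the grip force at its end, in the units of the state.
- sensors.read_state(): the state, without advancing time (a new reading comes with each control period).
- get_image(name): name is "scene" or "top" or "wrist"; returns the picture (420x560x3 uint8, blue, green, red); there is no depth.
- camera_params(name): a dict with "mtx" (3x3 intrinsics, pixels), "rvec" (rotation vector, rad) and "tvec" (3), from world to camera coordinates, as OpenCV has them. Camera axes: x right, y down, z forward; pixel columns grow to the right and rows downward; lengths in mm; the calibration is good to about 2 mm. A picture is of the moment at which its call begins: read the wrist's pose just before it. camera_params takes no time and is no camera call; for the wrist camera it gives the pose at the moment of the call.
- order.finish_job(): hands the job in; it is judged then, once.
The state is a dict: "clock": time; "qpos": joint angles; "qd": joint speeds; "tau": joint torques, N m; "eef_pos": TCP position; "tool_rot": TCP orientation; "force": force on the tool from outside, world axes, zero at the start; "torque": the same for the moment, N m; "width": finger opening in mm; "gripper_force": force on a finger pad.
Only numpy, scipy, OpenCV 4.12 (cv2) and the standard library are available. Lean on these libraries where they do the work, as an engineer would, in place of code of your own. Each camera call takes 0.05 s, during which the arm holds its last target. There are 200 camera calls.

## Task

Free the split retaining ring's springy end in the filter housing with the hook pick from its stand: push the hook home under that end until the ring comes up against its key block with about 5 N, then lift the end out of the groove until it snaps over the front lug and stays lying on top of it. Touch the ring only with the pick, force nothing, leave the ring lying on the housing, stand the pick back in its stand as it was and disturb nothing else.

Things in the scene. Friction and masses are not known exactly. Their poses are not given: they have to be found in the camera images.
- housing: Fixed round grey metal filter housing, 116 mm across (foot 128 mm), 64 mm high; origin at the centre of its underside, z up. In its open top a steel seat at z = 52 mm carries the split ring; the wall round it (inner radius 40.6 mm, rim at z = 64 mm) has two inward lugs over the ring. Angles below are from the housing's -x axis
- lug (a point): Top of the front lug, in the rim's plane (z = 64 mm). The lug stands in from the wall to radius 37 mm, 28 to 50 degrees from -x towards +y; its underside slopes from z = 56.6 mm at the wall up to 63 mm at its inner edge, so that a lifted ring end is cammed inwards. A like lug at the rear (+x) holds the ring's far side down
- notch (a point): Floor of the pry notch, 40 mm from the axis on the housing's -x axis, z = 46.6 mm. From 30 degrees towards -y to 18 degrees towards +y the wall is cut down to this level (open above, radii 29.5 to 58 mm, but for the key block); the floor runs on as a pocket 5.4 mm deep under the springy ring end (radii 29.5 to 40.6 mm, to 60 degrees towards +y)
- ring: Loose oiled steel split ring lying on the seat under the lugs: band 8 mm wide, 4 mm thick, outer radius 39.7 mm; origin at its centre at underside level, z up. The 48 degree split is centred on the ring's -x axis, at first within 1.5 degrees of the housing's. A fixed 6 mm key block stands in the split near its -y end; pushed towards +y the ring turns freely for 0 to 7 mm until it meets it
- ring_end (a point): Underside of the ring's +y end, the springy one (gives inwards a few mm; the rest is stiff), at the split, 33.5 mm from the ring's centre, 24 degrees from its -x axis. From here the band runs on roughly along (0.515, 0.857) in ring x, y. Height over the housing's underside: 52 mm at first, 64 mm on top of the lug; snaps over after 10 to 13 mm of lift at 6 to 15 N
- pick: Loose hook pick, about 140 g, upright in its stand. Black handle 18 mm (x) by 14 mm (y), z = 6 to 72 mm; below it a guard plate 44 x 28 x 6 mm; origin in the middle of the guard's underside, z up the handle. Steel shank, 5 mm thick, from the origin down -z to the hook at z = -52 to -48 mm, which points along +x to 9 mm from the shank's axis, 4 mm wide
- pick_tip (a point): End of the pick's hook at its underside: 9 mm along x and -52 mm along z from the pick's origin. The hook is 4 mm high; its upper face slopes down to 2 mm over the last 3 mm
- stand: Fixed white plastic block 70 x 56 mm, 62 mm high, origin at the centre of its underside, with an upright through-slot 27 mm (x) by 15 mm (y) centred 5.5 mm towards +x. The pick's guard rests on the block's top, pick origin straight above the stand's origin, hook hanging in the slot towards the stand's +x
- marker: White marker pen with black cap, 138 x 17 x 19 mm, lying in front; bystander
- vial: Small glass vial with black cap, 27 mm across, 60 mm high, standing behind the housing; bystander
- tape_roll: Roll of tape, 94 mm across, 24 mm high, lying flat on the right; bystander
- timer: Small lab timer, 62 x 66 x 18 mm, on the right; bystander

How it is judged:
By the outcome, as a careful person would: the job done as asked, in the order asked, and still so for the second after the job is handed in, with the robot touching nothing.
It also fails if it takes over 61 s, if anything falls off the work surface, if the arm or the gripper's body presses on something with over 40 N, if the wrist force passes 120 N, or if a joint passes its speed limit or range.

## Working session

There is one attempt and no reset: what is moved stays moved. The work goes in short steps, Python scripts to look and compute and a shell command to move; the robot and the scene stay as the last step left them, time stands still between calls to the robot, and variables do not carry over. Pictures are saved under pics/ and viewed, at most 12 in all, crops included, and the job is handed in when it is done.

```bash
ls; mkdir -p pics
python3 - <<'E'
from cell import sensors,get_image,camera_params
import cv2,numpy as np
s=sensors.read_state();print(s)
for n in("scene","top"):
    im=get_image(n);cv2.imwrite(f"pics/{n}0.png",im)
    p=camera_params(n);R=cv2.Rodrigues(np.array(p["rvec"]))[0];print(n,p["mtx"],(-R.T@np.array(p["tvec"]).ravel()),R[2])
E
```

```text
pics
{'clock': 0.0, 'qpos': array([-1.31278128,  0.62933309,  0.03846179,  1.51842085, -0.02698029,
        0.99633304, -0.02000837]), 'qd': array([-0.0020546 , -0.00023758,  0.00030698,  0.00091939,  0.00138309,
       -0.00078779, -0.00022272]), 'tau': array([-1.16925216e-04, -5.63385737e+01,  1.22596722e+00, -1.93445045e+01,
        1.09487964e-02,  1.04563544e-02,  5.60654158e-06]), 'eef_pos': array([206.59958333, 615.5909851 , 230.3810439 ]), 'tool_rot': array([-3.13961762e+00,  5.50079562e-05,  2.81776277e+00]), 'force': array([-0.69258588,  0.00515478, -0.20885634]), 'torque': array([0.02353846, 0.01988131, 0.03900785]), 'gripper_force': 0.0, 'width': 85.6988283998035}
scene [[477.14724861   0.         283.81069468]
 [  0.         477.14724861 209.83604496]
 [  0.           0.           1.        ]] [-371.95630638  699.85719946  668.18931836] [ 0.69453022 -0.54225963 -0.47284487]
top [[406.86545528   0.         275.42888786]
 [  0.         406.86545528 200.24710773]
 [  0.           0.           1.        ]] [ 299.88636041  -30.22742806 1046.79607691] [ 0.21339625  0.02646271 -0.97660727]
```

View pics/top0.png

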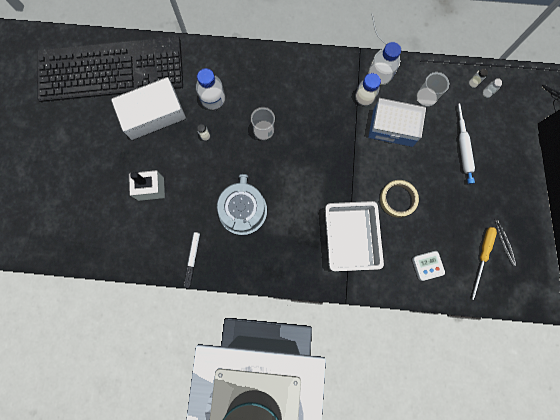

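View pics/scene0.png

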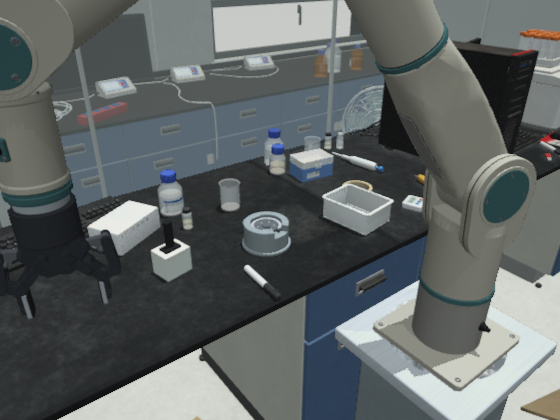

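The top view shows the stand at about (147,186) with the pick's black handle at (143,179). The housing is at (243,205), the marker at (192,260) and the vial at (203,132). The scene view agrees: stand (172,260), housing (267,232).

```bash
cat > h.py <<'E'
import cv2,numpy as np
from cell import sensors,get_image,camera_params
from scipy.spatial.transform import Rotation as Ro
def ray(p,uv):
    R=cv2.Rodrigues(np.array(p["rvec"],float))[0];t=np.array(p["tvec"],float).ravel()
    d=np.c_[np.atleast_2d(uv),np.ones(len(np.atleast_2d(uv)))]@np.linalg.inv(np.array(p["mtx"])).T@R
    return -R.T@t,d
def plane(p,uv,z):
    c,d=ray(p,uv);return c+d*((z-c[2])/d[:,2])[:,None]
def proj(p,X): return cv2.projectPoints(np.float64(X).reshape(-1,3),np.float64(p["rvec"]),np.float64(p["tvec"]),np.float64(p["mtx"]),None)[0].reshape(-1,2)
def totool(d,yaw=None):
    s=sensors.read_state();R=Ro.from_euler('xyz',s["tool_rot"]).as_matrix();return R.T@np.array(d)
E
python3 - <<'E'
from h import *
p=camera_params("top");im=cv2.imread("pics/top0.png")
sub=im[150:240,110:290]
cv2.imwrite("pics/topcrop.png",cv2.resize(sub,None,fx=4.4,fy=4.4,interpolation=cv2.INTER_CUBIC))
for n,uv in dict(stand=(147,182),housing=(241,205)).items(): print(n,plane(p,[uv],63))
print(plane(p,[[129,175],[158,171],[163,198],[134,200]],50))
E
```

```text
stand [[531.3813042  321.27243777  63.        ]]
housing [[494.93164617  79.98918211  63.        ]]
[[548.41065235 374.69897983  50.        ]
 [565.79819072 302.61177951  50.        ]
 [497.01753483 278.98500652  50.        ]
 [485.08862101 350.92415334  50.        ]]
```

View pics/topcrop.png

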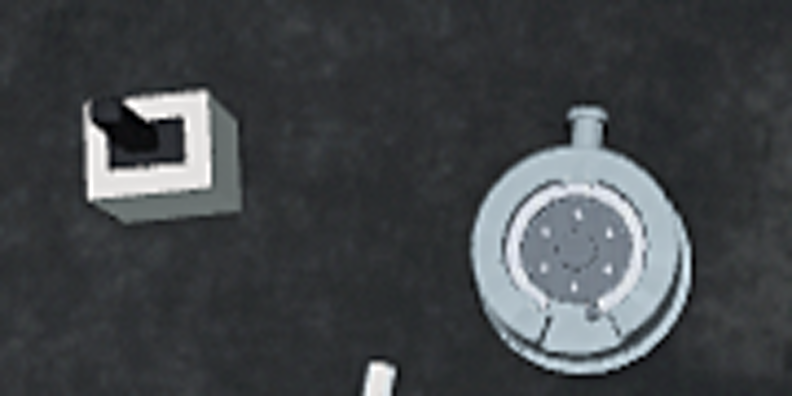

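The crop shows the stand's top face with corners near crop pixels (83,103), (208,91), (213,188) and (90,202), and its long axis runs along world y. The guard is at (148,141). The housing's centre is near (578,247), its notch opens towards the robot (world -x) and the key block is at (593,312).

Run:
```python
from h import *
p=camera_params("top");f=lambda a:np.array(a)/4.4+[110,150]-0.4
c=plane(p,f([[83,103],[208,91],[213,188],[90,202]]),62);print(c);print(c.mean(0))
e=(c[0]-c[1]+c[3]-c[2]);print("axis ang",np.degrees(np.arctan2(e[1],e[0])),np.linalg.norm(e)/2,np.linalg.norm(c[0]-c[3]+c[1]-c[2])/2)
print("guard",plane(p,f([[148,141]]),68))
h=plane(p,f([[578,247],[587,115]]),64);print(h)
# housing outer blob ellipse
w=camera_params("wrist");C,d=ray(w,[[280,210]]);print("wrist",C,d,w["mtx"]);s=sensors.read_state();R=Ro.from_euler('xyz',s["tool_rot"]).as_matrix()
print("cam in tool",R.T@(C-s["eef_pos"]),R.T@d[0]); print(s["eef_pos"])
print("delta tool",R.T@(np.r_[c.mean(0)[:2],260]-s["eef_pos"]))
```

```text
[[550.4427496  372.07046272  62.        ]
 [564.19846381 301.73878241  62.        ]
 [507.83587103 289.91067881  62.        ]
 [493.26070602 358.08097245  62.        ]]
[528.93444762 330.4502241   62.        ]
axis ang 101.56050007190493 70.68492679777418 58.22141487203189
guard [[530.232955   328.99808348  68.        ]]
[[492.88089433  79.75693609  64.        ]
 [569.69422749  83.32401081  64.        ]]
wrist [135.55746372 640.9125768  373.61780089] [[ 0.28016408 -0.09440325 -0.95530946]] [[292.5801121    0.         279.84284377]
 [  0.         292.5801121  208.69959949]
 [  0.           0.           1.        ]]
cam in tool [  75.38582681    1.05209623 -143.15022049] [-0.29560741  0.00129177  0.95531913]
[206.61737878 615.69420562 230.47228876]
delta tool [-396.32174448 -167.92678314  -29.22290111]
```

```bash
python3 -m inch '[[[-4,-1.7,0,-5],[-8,-3.4,0,-10],[-12,-5.1,0,-15],[-16,-6.8,0,-20],[-20,-8.5,0,-25],[-24,-10.2,0,-30.1],[-28,-11.9,0,-30.1],[-31.5,-13.4,0,-30.1]]]'
python3 - <<'E'
from h import *
s=sensors.read_state();R=Ro.from_euler('xyz',s["tool_rot"]).as_matrix();print(s["qpos"],s["eef_pos"],s["tool_rot"])
print(R.T@(np.array([529.5,330,200])-s["eef_pos"]))
E
```

```text
clock: 0.77
eef_pos: [457.2, 393.1, 231.0]
tool_rot: [-3.141, -0.001, -2.94]
force: [1.2, 0.9, -0.1]
width: 85.3
gripper_force: 0.0
[-0.69018711  0.56091919 -0.10502953  1.65222935  0.069183    0.93275157
  0.95208223] [457.2181944  393.10939869 231.01574558] [-3.14142745e+00 -6.96826077e-04 -2.93980448e+00]
[-58.18830542 -76.31060642  30.98781307]
```

```bash
python3 -m inch '[[[-2,-2.8,1,0],[-4,-5.2,2,0],[-5.4,-7.05,3,0],[-5.4,-7.05,3,0],[-5.4,-7.05,3,0]]]'
python3 - <<'E'
from h import *
s=sensors.read_state();R=Ro.from_euler('xyz',s["tool_rot"]).as_matrix();print(s["qpos"],s["eef_pos"],s["tool_rot"])
im=get_image("wrist");cv2.imwrite("pics/w1.png",im)
E
```

```text
clock: 1.18
eef_pos: [523.8, 334.4, 200.1]
tool_rot: [-3.14, -0.002, -2.944]
force: [-0.1, 0.6, 0.8]
width: 85.4
gripper_force: 0.0
[-0.5526942   0.6218892  -0.09945077  1.63074023  0.07482087  0.89512947
  1.08786722] [523.8012387  334.44824663 200.06418809] [-3.14011651e+00 -2.01606555e-03 -2.94391696e+00]
```

View pics/w1.png

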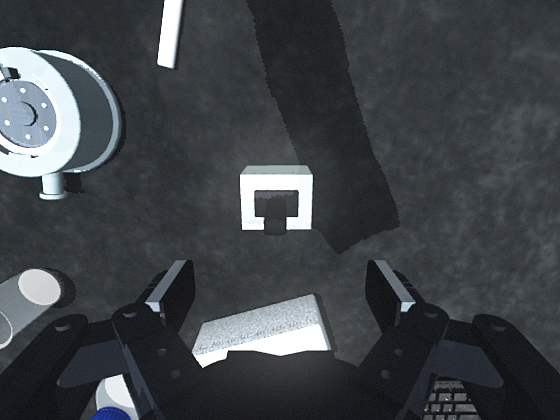

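The stand's top face spans about (241–313, 175–230) and the guard (255–298, 191–216). The handle's top is at (275,227). The housing is at upper left.

Run:
```python
from h import *
p=camera_params("wrist");s=sensors.read_state();im=get_image("wrist");cv2.imwrite("pics/w2.png",im)
g=im.min(2);roi=g[150:260,220:330]
v,c=np.unique(roi//20,return_counts=True);print(dict(zip(v*20,c)))
for th in (190,225):
    m=np.uint8(roi>th);n,l,st,_=cv2.connectedComponentsWithStats(m);k=1+st[1:,4].argmax();print(th,st[k])
    ct=max(cv2.findContours(np.uint8(l==k),0,2)[0],key=cv2.contourArea).reshape(-1,2)
    w=plane(p,ct+[220,150.],62)[:,:2]
    r=cv2.minAreaRect(np.float32(w));print(r,cv2.boxPoints(r).tolist())
# guard: dark inside, above handle rows 191-205
d=np.uint8(g[188:222,250:303]<90)
ys,xs=np.nonzero(d);print("guard px",xs.min()+250,xs.max()+250,ys.min()+188)
row=[ (y+188,np.nonzero(d[y])[0].min()+250,np.nonzero(d[y])[0].max()+250) for y in range(4,16,2)];print(row)
print("handle px",[(y,*(np.nonzero(g[y,262:292]<90)[0][[0,-1]]+262)) for y in (222,226,230,232)])
print("guard edge mid",plane(p,[[ (row[2][1]+row[2][2]+0)/2,row[2][0]]],68), plane(p,[[276.5,191]],68))
print(s["eef_pos"],np.degrees(s["tool_rot"]))
```

```text
{np.uint8(20): np.int64(81), np.uint8(40): np.int64(3658), np.uint8(60): np.int64(4910), np.uint8(80): np.int64(326), np.uint8(100): np.int64(66), np.uint8(120): np.int64(63), np.uint8(140): np.int64(361), np.uint8(160): np.int64(266), np.uint8(180): np.int64(18), np.uint8(200): np.int64(42), np.uint8(220): np.int64(74), np.uint8(240): np.int64(2235)}
190 [  17   25   73   55 2364]
((528.3626708984375, 332.78900146484375), (56.098148345947266, 70.93157958984375), 11.476851463317871) [[493.8177185058594, 361.96466064453125], [507.9311218261719, 292.45135498046875], [562.9075927734375, 303.61334228515625], [548.794189453125, 373.12664794921875]]
225 [  18   25   72   55 2303]
((528.3796997070312, 332.7056884765625), (56.09790802001953, 70.15180969238281), 11.47680377960205) [[493.9125061035156, 361.49932861328125], [507.8706359863281, 292.75018310546875], [562.846923828125, 303.91204833984375], [548.8887939453125, 372.66119384765625]]
guard px 252 295 190
[(192, np.int64(252), np.int64(295)), (194, np.int64(252), np.int64(295)), (196, np.int64(252), np.int64(295)), (198, np.int64(252), np.int64(295)), (200, np.int64(252), np.int64(295)), (202, np.int64(252), np.int64(295))]
handle px [(222, np.int64(262), np.int64(282)), (226, np.int64(262), np.int64(282)), (230, np.int64(262), np.int64(291)), (232, np.int64(262), np.int64(291))]
guard edge mid [[519.96815528 331.39306227  68.        ]] [[514.49269001 333.27364636  68.        ]]
[522.6744029  336.52477816 200.67934103] [ 1.79990348e+02 -9.12799826e-02 -1.68499957e+02]
```

```bash
python3 -m inch '[[[-0.48,-0.49,2,0],[-0.48,-0.49,5,0],[-0.48,-0.49,8,0],[-0.48,-0.49,11,0],[-0.48,-0.49,12.2,0],[-0.48,-0.49,12.2,0],[-0.48,-0.49,12.2,0]]]'
python3 - <<'E'
from h import *
p=camera_params("wrist");im=get_image("wrist");s=sensors.read_state();cv2.imwrite("pics/w3.png",im)
R=Ro.from_euler('xyz',s["tool_rot"]).as_matrix();print(s["eef_pos"],s["tool_rot"],R.T@(np.array([528.4,332.7,78])-s["eef_pos"]))
E
```

```text
clock: 1.87
eef_pos: [528.3, 334.1, 79.8]
tool_rot: [3.141, -0.0, -2.938]
force: [0.8, 0.5, -0.1]
width: 85.1
gripper_force: 0.0
[529.24860499 334.35076348  80.81270075] [ 3.14025515e+00  2.08869982e-03 -2.93891390e+00] [ 1.16939588 -1.44991216  2.80832762]
```

```bash
python3 -m inch '[[[0.05,-0.1,0.2,0],[0.05,-0.1,0.2,0],[0.05,-0.1,0.2,0],[0.05,-0.1,0.2,0],[0.05,-0.1,0.2,0],[0.05,-0.1,0.2,0],[0.05,-0.1,0.2,0],[0.05,-0.1,0.2,0]]]' 0.8;python3 -m inch '[[[0,0,0,0],[0,0,0,0],[0,0,0,0]]]'
python3 - <<'E'
from h import *
im=get_image("wrist");s=sensors.read_state();cv2.imwrite("pics/w4.png",im[180:400,130:430]);print(s['qpos'],s['eef_pos'])
E
```

```text
clock: 2.58
eef_pos: [528.8, 332.0, 77.8]
tool_rot: [3.141, 0.001, -2.94]
force: [-0.1, 0.7, 5.2]
width: 16.9
gripper_force: 58.7
clock: 2.83
eef_pos: [528.9, 332.0, 77.8]
tool_rot: [3.141, 0.001, -2.94]
force: [-0.3, 0.3, 6.2]
width: 17.4
gripper_force: 58.8
[-0.55389788  0.78198536 -0.08510417  1.71365093  0.09930654  0.64918221
  1.07879103] [528.85866914 331.99361164  77.84539563]
```

```bash
python3 -m inch '[[[0,0,-0.5,0],[0,0,-2,0],[0,0,-4,0],[0,0,-6,0],[0,0,-8,0],[0,0,-9,0],[0,0,-9,0],[0,0,-9,0]]]'
python3 - <<'E'
from h import *
im=get_image("scene");p=camera_params("scene");s=sensors.read_state();print(s['eef_pos'],s['force'],s['width'])
e=s["eef_pos"];o=e-[0,0,16]
a=np.radians(101.48);x=np.array([np.cos(a),np.sin(a),0])
t=proj(p,[o,o+9*x-[0,0,50],o-9*x-[0,0,50],o-[0,0,50]]);print(t)
u,v=t[3].astype(int);c=im[v-45:v+25,u-40:u+40];cv2.imwrite("pics/s5.png",cv2.resize(c,None,fx=7,fy=7,interpolation=cv2.INTER_CUBIC));print((t-[u-40,v-45])*7)
E
```

```text
clock: 3.55
eef_pos: [528.3, 331.6, 167.0]
tool_rot: [-3.141, -0.0, -2.94]
force: [-0.2, -0.7, -1.4]
width: 17.5
gripper_force: 58.5
[527.75936524 331.2528286  166.2249278 ] [ 0.61093507  0.05963356 -0.98881963] 17.00998755468748
[[166.38782323 215.16644742]
 [165.57608294 235.8147398 ]
 [171.9700628  232.75857515]
 [168.79069584 234.27823413]]
[[268.71476258 183.16513197]
 [263.03258057 327.70317863]
 [307.79043962 306.31002608]
 [285.53487091 316.94763893]]
```

View pics/s5.png

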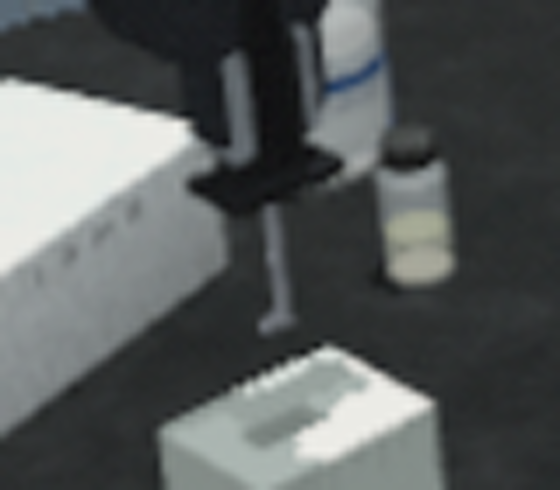

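The hook shows at (265,327), pointing along the predicted stand +x direction (263,328), so hook +x = tool +y. The pick is held upright and clear of the stand.

```bash
python3 -m inch '[[[0.5,-1.5,-0.8,3],[1.7,-4.8,-1.6,9],[2.9,-8.2,-2.3,15],[4.1,-11.6,-2.3,21],[5.3,-15,-2.3,27],[6.4,-18.3,-2.3,33],[7.5,-21.5,-2.3,38],[8.2,-23.2,-2.3,40]]]';python3 -m inch '[[[0.05,-0.05,0,0],[0.05,-0.05,0,0],[0.05,-0.05,0,0],[0.05,-0.05,0,0]]]'
python3 - <<'E'
from h import *
p=camera_params("wrist");im=get_image("wrist");s=sensors.read_state();cv2.imwrite("pics/w6.png",im)
im2=im.copy()
print(s["eef_pos"],np.degrees(s["tool_rot"]),s["qpos"])
print(proj(p,[[493,80,64],[453,80,46.6],[493,80,52]]))
import pickle;pickle.dump(p,open("p6.pkl","wb"))
E
```

```text
clock: 4.27
eef_pos: [492.6, 82.1, 189.7]
tool_rot: [-3.137, -0.001, 2.634]
force: [-0.4, 0.2, -1.1]
width: 17.2
gripper_force: 58.6
clock: 4.6
eef_pos: [493.8, 89.2, 190.0]
tool_rot: [3.141, -0.001, 2.647]
force: [-0.6, 0.4, -0.8]
width: 17.3
gripper_force: 58.6
[493.86033362  89.16442115 190.05426648] [ 1.79979969e+02 -3.35275616e-02  1.51664128e+02] [-0.29314312  0.47741736  0.08418175  1.97135311 -0.06134871  0.69540877
  0.90504069]
[[269.89436837 206.00907149]
 [250.73530269 166.57609683]
 [270.27344522 202.6213889 ]]
```

View pics/w6.png

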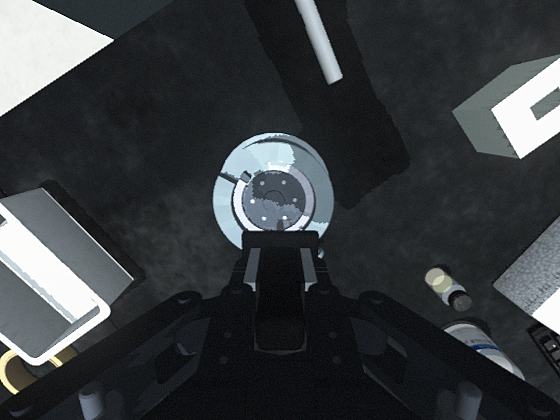

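The housing is centred near (272,192). The black key block is at (245,177) and the split opens between it and about (293,160). The guard and handle cover the lower part of the view.

Run:
```python
from h import *
im=cv2.imread("pics/w6.png");c=im[125:245,205:345];cv2.imwrite("pics/w6c.png",cv2.resize(c,None,fx=5,fy=5,interpolation=cv2.INTER_CUBIC))
```

```text
(no output)
```

View pics/w6c.png

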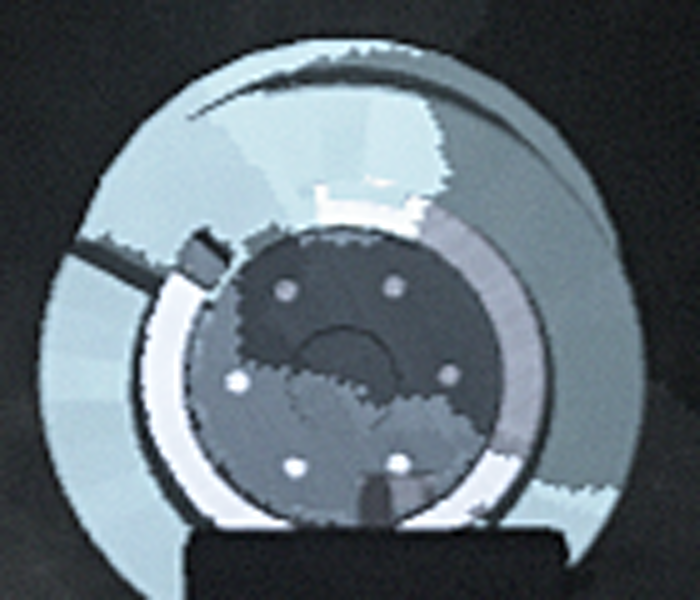

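The crop shows the ring's springy end edge from about crop pixel (316,187) to (320,228). The other ring end and the key block are at about (205,260). The notch's -y wall edge runs from (75,240) to (152,290), and the ring goes under the front lug at about (425,205).

Run:
```python
from h import *
import pickle
from scipy.optimize import least_squares
p=pickle.load(open("p6.pkl","rb"));f=lambda a:np.array(a,float)/5+[205,125]-0.4
def fit(px,z,r):
    w=plane(p,f(px),z)[:,:2];s=least_squares(lambda c:np.hypot(*(w-c).T)-r,w.mean(0));return s.x,s.fun.round(1)
C,e=fit([[40,370],[44,420],[47,310],[62,480],[70,262],[645,385],[642,430],[620,480],[638,330],[626,280]],64,58);print("rim",C,e)
print("ring inner z56",fit([[187,380],[197,430],[225,478],[197,330],[500,375],[497,340],[485,305],[440,250],[360,228],[495,420]],56,31.7))
print("ring outer? z56",fit([[140,380],[147,330],[155,440],[180,500]],56,39.7))
print("wall inner z64",fit([[548,375],[545,330],[530,290],[130,380]],64,40.6))
for n,px,z in [("endtop outer",(315,186),56),("endtop inner",(320,228),56),("far end outer",(172,272),56),("far end inner",(215,300),56),("notch wall out",(78,240),64),("notch wall in",(152,290),64),("lug vis edge",(425,205),64),("spigot",(375,500),0)]:
    w=plane(p,f([px]),z)[0,:2]-C;print(n,w+C,np.hypot(*w),"ang from -x towards +y",np.degrees(np.arctan2(w[1],-w[0])))
```

```text
rim [492.77308196  83.63024785] [-0.2 -0.4  0.  -0.8 -1.  -0.2  0.1 -1.5 -0.6 -0.2]
ring inner z56 (array([492.56785135,  84.1024034 ]), array([-0.7, -0.8, -0.7, -1. , -1.2, -0.7, -0.2,  0.6, -0.7, -1.1]))
ring outer? z56 (array([493.39917354,  83.21382986]), array([ 0.2,  0.2, -0.8,  0.5]))
wall inner z64 (array([491.29814056,  83.81446011]), array([-0.8,  0. ,  0.2, -0.6]))
endtop outer [455.82398976  97.76968828] 39.562092849514066 ang from -x towards +y 20.940526789168626
endtop inner [463.24509089  94.737845  ] 31.548073973022582 ang from -x towards +y 20.614883614066386
far end outer [457.17341208  65.60335357] 39.90370174713165 ang from -x towards +y -26.85665665539461
far end inner [465.83952204  70.11305835] 30.135212989442955 ang from -x towards +y -26.650775924982774
notch wall out [442.87597645  55.0774822 ] 57.488969070069786 ang from -x towards +y -29.7796102099343
notch wall in [457.48925983  62.29855199] 41.2309271316491 ang from -x towards +y -31.156084024464032
lug vis edge [467.68084601 114.70407759] 39.93999499335509 ang from -x towards +y 51.078993111757775
spigot [534.6020558   68.13522963] 44.60671072424632 ang from -x towards +y -159.67348370803498
```

```bash
python3 -m inch '[[[0.8,-0.6,0.5,0],[1.6,-1.2,1.2,0],[2.4,-1.8,2.2,0],[3.15,-2.28,3.2,0],[3.15,-2.28,4.2,0],[3.15,-2.28,4.8,0],[3.15,-2.28,5,0],[3.15,-2.28,5,0]]]';python3 -m inch '[[[0,0,0,0],[0,0,0,0],[0,0,0,0],[0,0,0,0]]]'
python3 - <<'E'
from h import *
import pickle
p=camera_params("wrist");im=get_image("wrist");s=sensors.read_state();cv2.imwrite("pics/w7.png",im)
pickle.dump(p,open("p7.pkl","wb"))
print(s["eef_pos"],np.degrees(s["tool_rot"]),s["force"])
e=s["eef_pos"];y=Ro.from_euler('xyz',s["tool_rot"]).as_matrix()[:,1]
t=proj(p,[e-[0,0,68],e-[0,0,68]+9*y,[461.4,95.6,56]]);print(t)
u,v=t[0].astype(int);c=im[v-50:v+50,u-65:u+65];cv2.imwrite("pics/w7c.png",cv2.resize(c,None,fx=6,fy=6,interpolation=cv2.INTER_CUBIC));print((t-[u-65,v-50]+.5)*6,u,v)
E
```

```text
clock: 5.32
eef_pos: [455.6, 83.3, 139.9]
tool_rot: [-3.141, -0.0, 2.646]
force: [0.2, -0.4, -0.7]
width: 17.6
gripper_force: 58.7
clock: 5.65
eef_pos: [455.7, 82.9, 140.6]
tool_rot: [3.141, 0.001, 2.645]
force: [0.7, -0.0, -1.5]
width: 17.1
gripper_force: 58.7
[455.60287283  82.85285986 140.6013739 ] [1.79972035e+02 2.65577677e-02 1.51540178e+02] [ 0.68533247 -0.17657491 -1.52004079]
[[278.38160668 222.62137327]
 [290.13735011 222.62052451]
 [295.51205035 214.65312831]]
[[395.28964006 306.72823964]
 [465.82410065 306.72314708]
 [498.0723021  258.91876984]] 278 222
```

View pics/w7c.png

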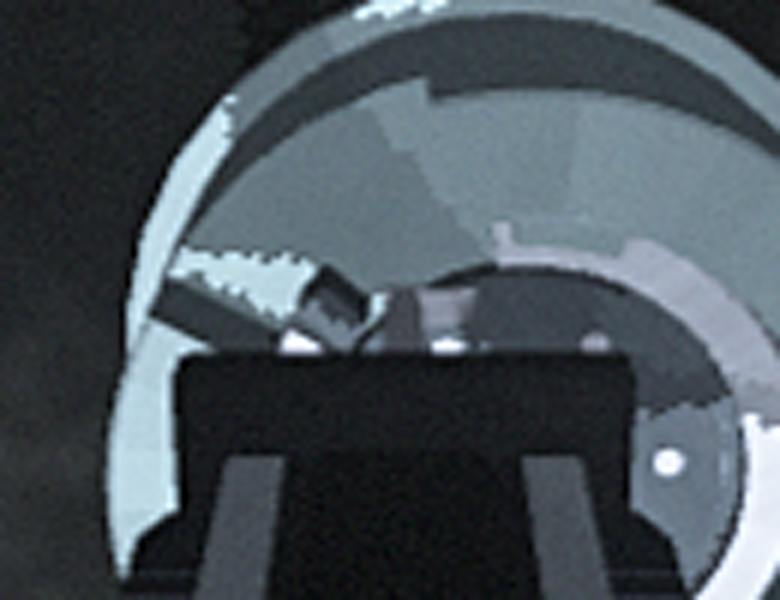

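The hook is visible below the guard, its tip at crop (476,309) and the shank at x≈402. The springy end's edge is at (495,225–265), matching the predicted (498,259). The key block is at (335,305), clear of the shank. The hook lines up well, with roughly 4 mm left to the end.

```bash
python3 -m inch '[[[0,0,0.7,0],[0,0,1.4,0],[0,0,2,0],[0,0,2.3,0],[0,0,2.3,0],[0,0,2.3,0],[0,0,2.3,0],[0,0,2.3,0]]]'; python3 -m inch '[[[0,0,0.04,0],[0,0,0.08,0],[0,0,0.12,0],[0,0,0.12,0],[0,0,0.12,0]]]';python3 -m inch '[[[0,0,0.04,0],[0,0,0.08,0],[0,0,0.08,0],[0,0,0.08,0]]]'
```

```text
clock: 6.37
eef_pos: [455.5, 82.8, 117.5]
tool_rot: [3.141, 0.0, 2.645]
force: [0.2, 0.9, -1.6]
width: 17.2
gripper_force: 58.7
clock: 6.78
eef_pos: [455.3, 82.8, 116.1]
tool_rot: [3.142, -0.0, 2.645]
force: [-0.1, 0.0, -0.9]
width: 17.2
gripper_force: 58.7
clock: 7.12
eef_pos: [455.3, 82.8, 115.3]
tool_rot: [-3.142, -0.0, 2.645]
force: [-0.1, 0.3, -1.3]
width: 17.1
gripper_force: 58.7
```

```bash
for i in 1; do python3 -m inch '[[[0,0,0.04,0],[0,0,0.04,0],[0,0,0.04,0]]]'; python3 -m inch '[[[0,0,0.04,0],[0,0,0.04,0],[0,0,0.04,0]]]';python3 -m inch '[[[0,0,0.04,0],[0,0,0.04,0],[0,0,0.04,0]]]'; done | grep -E "eef|force: \["
```

```text
eef_pos: [455.3, 82.8, 114.9]
force: [0.5, -0.4, -0.4]
eef_pos: [455.3, 82.8, 114.5]
force: [1.1, 0.2, -1.6]
eef_pos: [455.4, 82.8, 114.3]
force: [-0.8, 0.1, 2.6]
```

```bash
(python3 -m inch '[[[0,0,-0.09,0],[0,0,-0.09,0],[0,0.1,-0.09,0],[0,0.2,-0.09,0],[0,0.3,-0.09,0],[0,0.3,-0.09,0]]]'; python3 -m inch '[[[0,0.08,0,0],[0,0.16,0,0],[0,0.24,0,0],[0,0.3,0,0],[0,0.3,0,0]]]';python3 -m inch '[[[0,0.05,0,0],[0,0.1,0,0],[0,0.15,0,0],[0,0.2,0,0],[0,0.2,0,0]]]') | grep -E "eef|force: \["
```

```text
eef_pos: [456.9, 85.8, 114.9]
force: [-1.1, -0.8, -1.3]
eef_pos: [458.3, 88.2, 115.0]
force: [-0.5, -0.0, -1.5]
eef_pos: [459.2, 90.0, 115.0]
force: [0.5, 0.6, -1.6]
```

```bash
(python3 -m inch '[[[0,0.05,0,0],[0,0.1,0,0],[0,0.1,0,0],[0,0.1,0,0]]]'; python3 -m inch '[[[0,0.05,0,0],[0,0.05,0,0],[0,0.05,0,0]]]';python3 -m inch '[[[0,0.05,0,0],[0,0.05,0,0],[0,0.05,0,0]]]';python3 -m inch '[[[0,0.05,0,0],[0,0.05,0,0],[0,0.05,0,0]]]') | grep -E "eef|force: \["
```

```text
eef_pos: [459.7, 90.8, 115.0]
force: [0.2, -0.2, -0.7]
eef_pos: [459.9, 91.2, 115.0]
force: [-0.2, 0.1, -0.7]
eef_pos: [460.1, 91.6, 115.0]
force: [0.1, 0.5, -1.9]
eef_pos: [460.4, 92.1, 115.0]
force: [0.4, -0.2, -1.0]
```

```bash
(python3 -m inch '[[[0,0.05,0,0],[0,0.05,0,0],[0,0.05,0,0]]]'; python3 -m inch '[[[0,0.05,0,0],[0,0.05,0,0],[0,0.05,0,0]]]';python3 -m inch '[[[0,0.05,0,0.7],[0,0.05,0,0.7],[0,0.05,0,0.7]]]';python3 -m inch '[[[0,0.05,0,0.7],[0,0.05,0,0.7],[0,0.05,0,0.7]]]') | grep -E "eef|force: \["
python3 - <<'E'
from h import *
im=get_image("wrist");p=camera_params("wrist");s=sensors.read_state();cv2.imwrite("pics/w8.png",im);print(s["force"])
c=im[150:250,210:340];cv2.imwrite("pics/w8c.png",cv2.resize(c,None,fx=6,fy=6,interpolation=cv2.INTER_CUBIC))
e=s["eef_pos"];print((proj(p,[[457.17,65.6,56],[465.84,70.1,56],[461.4,95.6,56]])-[210,150]+.5)*6)
E
```

```text
eef_pos: [460.5, 92.4, 115.0]
force: [0.1, -0.1, -1.7]
eef_pos: [460.8, 92.9, 115.0]
force: [-0.6, 0.1, -0.4]
eef_pos: [461.1, 93.4, 115.0]
force: [-1.2, -0.8, -0.5]
eef_pos: [461.2, 93.7, 114.9]
force: [-0.5, -0.5, -0.7]
[-1.49191824 -1.09293818 -1.13045051]
[[202.67496293 543.93012398]
 [269.80771813 582.921147  ]
 [428.84298403 458.84720335]]
```

View pics/w8c.png

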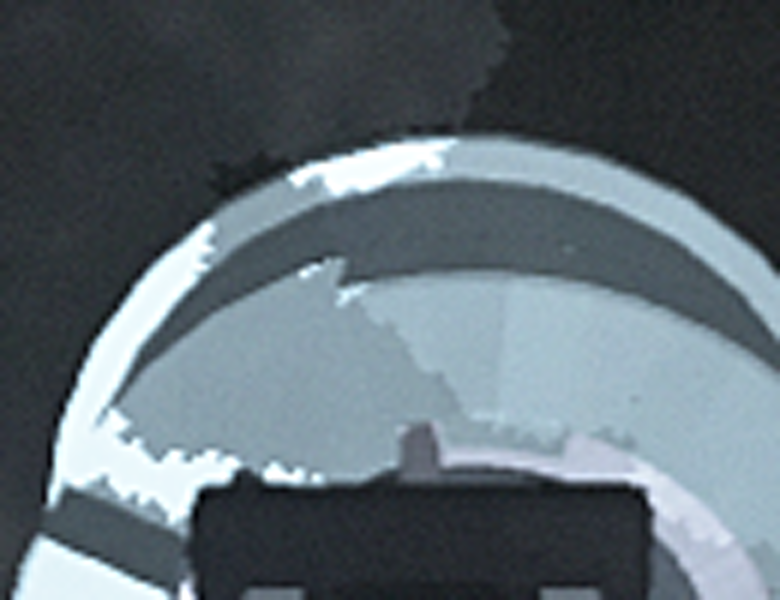

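The shank at crop (418,450) now bears against the springy end's face at x≈438, with the hook hidden under the band. Force is about 1 N, so I'll keep pushing.

```bash
(python3 -m inch '[[[0,0.04,0,0.5],[0,0.04,0,0.5],[0,0.04,0,0.5],[0,0.04,0,0.5]]]'; python3 -m inch '[[[0,0.04,0,0.5],[0,0.04,0,0.5],[0,0.04,0,0.5]]]';python3 -m inch '[[[0,0.04,0,0.5],[0,0.04,0,0.5],[0,0.04,0,0.5]]]') | grep -E "eef|force: \["
```

```text
eef_pos: [461.3, 93.9, 115.0]
force: [-1.6, -1.2, -1.4]
eef_pos: [461.4, 94.1, 114.9]
force: [-1.9, -2.9, -0.4]
eef_pos: [461.6, 94.4, 114.9]
force: [-2.0, -4.2, 0.5]
```

```bash
(python3 -m inch '[[[0,0.03,0,0],[0,0.03,0,0],[0,0.03,0,0],[0,0.03,0,0]]]'; python3 -m inch '[[[0,0,0,0],[0,0,0,0],[0,0,0,0]]]') | grep -E "eef|force: \["
python3 - <<'E'
from h import *
im=cv2.imread("pics/w8.png");im=get_image("scene");cv2.imwrite("pics/s9.png",im)
E
```

```text
eef_pos: [461.6, 94.5, 114.9]
force: [-2.0, -4.6, -0.3]
eef_pos: [461.6, 94.5, 114.9]
force: [-2.3, -4.7, 0.5]
```

```bash
(python3 -m inch '[[[0,0,-0.05,0],[0,0,-0.1,0],[0,0,-0.15,0],[0,0,-0.15,0]]]'; python3 -m inch '[[[0,0,-0.05,0],[0,0,-0.1,0],[0,0,-0.1,0],[0,0,-0.1,0]]]';python3 -m inch '[[[0,0,-0.05,0],[0,0,-0.1,0],[0,0,-0.1,0],[0,0,-0.1,0]]]') | grep -E "eef|force: \["
```

```text
eef_pos: [461.7, 94.6, 116.3]
force: [-1.7, -4.8, -1.4]
eef_pos: [461.7, 94.7, 117.3]
force: [-3.0, -4.8, -2.1]
eef_pos: [461.8, 94.8, 118.4]
force: [-1.6, -4.4, -2.1]
```

```bash
(python3 -m inch '[[[0,0,-0.1,0],[0,0,-0.2,0],[0,0,-0.2,0],[0,0,-0.2,0]]]'; python3 -m inch '[[[-0.03,0,-0.1,0],[-0.03,0,-0.2,0],[-0.03,0,-0.2,0],[-0.03,0,-0.2,0]]]';python3 -m inch '[[[-0.03,0,-0.1,0],[-0.03,0,-0.1,0],[-0.03,0,-0.1,0]]]') | grep -E "eef|force: \["
```

```text
eef_pos: [462.5, 95.6, 120.6]
force: [-0.5, -2.5, -3.5]
eef_pos: [462.8, 95.1, 122.5]
force: [0.5, -2.8, -7.8]
eef_pos: [462.9, 94.6, 123.5]
force: [1.4, -2.9, -9.0]
```

```bash
(python3 -m inch '[[[-0.03,0,-0.1,0],[-0.03,0,-0.1,0],[-0.03,0,-0.1,0]]]'; python3 -m inch '[[[-0.03,0,-0.1,0],[-0.03,0,-0.1,0],[-0.03,0,-0.1,0]]]';python3 -m inch '[[[0,0,-0.1,0],[0,0,-0.1,0],[0,0,-0.1,0]]]') | grep -E "eef|force: \["
```

```text
eef_pos: [462.6, 94.6, 125.0]
force: [-1.6, -3.7, -1.5]
eef_pos: [462.8, 94.5, 125.7]
force: [-1.8, -3.4, -1.0]
eef_pos: [462.8, 94.6, 126.6]
force: [-2.0, -1.5, -0.2]
```

Run:
```python
from h import *
im=get_image("wrist");p=camera_params("wrist");s=sensors.read_state();cv2.imwrite("pics/w10.png",im);print(s["force"])
c=im[150:250,210:340];cv2.imwrite("pics/w10c.png",cv2.resize(c,None,fx=6,fy=6,interpolation=cv2.INTER_CUBIC))
```

```text
[-2.79090125 -2.68969245 -1.34952184]
```

View pics/w10c.png

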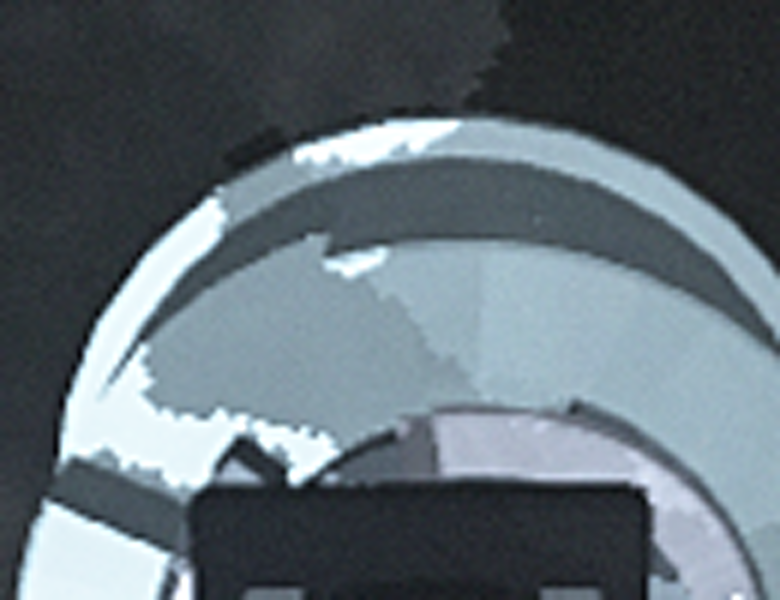

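The band now lies unbroken over the front lug, with no step covering it at (570–640, 410–440), where the lug hid it before. The force also fell from 9 N to nothing, so the end has snapped over. Next I lower the hook slightly, withdraw it backwards and look again.

```bash
(python3 -m inch '[[[0,-0.03,0,0],[0,-0.06,0.08,0],[0,-0.06,0.15,0],[0,-0.06,0.15,0]]]'; python3 -m inch '[[[0,-0.2,0,0],[0,-0.4,0,0],[0,-0.6,0,0],[0,-0.8,0,0],[0,-1,0,0],[0,-1.2,0,0],[0,-1.2,0,0],[0,-1.2,0,0]]]';python3 -m inch '[[[0,0,-1,0],[0,0,-3,0],[-1,0,-5,0],[-3,0,-6,0],[-5,0,-7,0],[-5,0,-7,0],[-5,0,-7,0],[-5,0,-7,0]]]') | grep -E "eef|force: \["
python3 - <<'E'
from h import *
p=camera_params("wrist");im=get_image("wrist");s=sensors.read_state();cv2.imwrite("pics/w11.png",im)
u,v=proj(p,[[475,90,64]])[0].astype(int);c=im[max(v-60,0):v+60,u-70:u+70];cv2.imwrite("pics/w11c.png",cv2.resize(c,None,fx=5,fy=5,interpolation=cv2.INTER_CUBIC));print(u,v,s["eef_pos"],np.degrees(s["tool_rot"]))
E
```

```text
eef_pos: [463.3, 94.2, 125.0]
force: [-1.3, -1.6, -0.5]
eef_pos: [456.6, 83.6, 125.0]
force: [0.2, -0.4, -0.9]
eef_pos: [498.2, 58.0, 194.5]
force: [-0.2, 0.4, -1.5]
295 163 [497.90392041  58.20147857 194.3447755 ] [-1.79940717e+02 -1.16450723e-01  1.48691027e+02]
```

View pics/w11c.png

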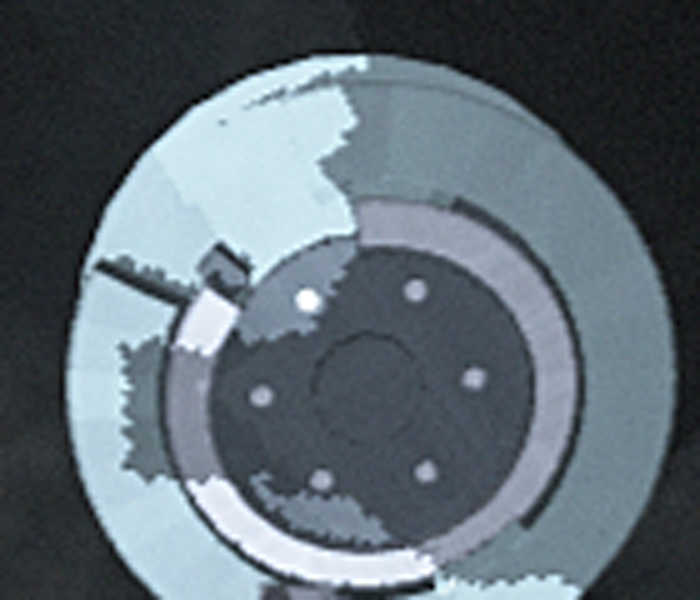

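The springy end, left edge at crop (360,200–245), runs full width over the lug and stays there. The other end is against the key block at (230,285). Now I carry the pick back.

```bash
(python3 -m inch '[[[0.8,1.7,0,-3],[2.3,5,0,-9],[3.9,8.5,0,-15],[5.5,12,0,-21],[7.2,15.5,0,-27],[8.8,19,0,-33],[10.4,22.4,0,-39],[11.4,24.6,0,-42.86]]]';python3 -m inch '[[[0,0,0,0],[0,0,0,0],[0,0,0,0],[0,0,0,0]]]')|grep -E "eef|rot"
python3 - <<'E'
from h import *
p=camera_params("wrist");im=get_image("wrist");P=[]
s=sensors.read_state()
for i in range(3): cv2.imwrite("pics/w12.png",im)
R=Ro.from_euler('xyz',s["tool_rot"]).as_matrix();e=s["eef_pos"];print(e,np.degrees(s["tool_rot"]),R.T@(np.array([528.85,332.0,77.85])-e))
print((proj(p,[e+[0,0,-68]-9*0*R[:,1],e-[0,0,68]+9*R[:,1],[528.4,332.7,62]])))
E
```

```text
eef_pos: [527.6, 332.6, 194.2]
tool_rot: [3.139, -0.001, -2.931]
eef_pos: [529.6, 325.1, 194.5]
tool_rot: [-3.14, -0.001, -2.943]
[529.8392704  325.16326313 194.77044959] [-1.79917028e+02 -5.11391681e-02 -1.68626693e+02] [ -0.48272142   7.06687769 116.90995415]
[[277.98326397 222.14903531]
 [289.75895948 222.14991934]
 [286.29659364 200.03412395]]
```

```bash
(python3 -m inch '[[[-0.05,0.7,0,0],[-0.05,0.7,2,0],[-0.05,0.7,4,0],[-0.05,0.7,5.5,0],[-0.05,0.7,5.5,0],[-0.05,0.7,5.5,0],[-0.05,0.7,5.5,0]]]';python3 -m inch '[[[0,0,0,0],[0,0,0,0],[0,0,0,0]]]')|grep -E "eef|rot"
python3 - <<'E'
from h import *
s=sensors.read_state()
R=Ro.from_euler('xyz',s["tool_rot"]).as_matrix();e=s["eef_pos"];print(e,np.degrees(s["tool_rot"]),s['force'],R.T@(np.array([528.85,332.0,77.85])-e))
E
```

```text
eef_pos: [529.6, 334.4, 141.0]
tool_rot: [3.141, 0.001, -2.941]
eef_pos: [529.4, 334.3, 140.9]
tool_rot: [3.141, 0.001, -2.941]
[529.42793076 334.32056506 140.94072137] [ 1.79966060e+02  8.35613382e-02 -1.68499151e+02] [ 0.00264122  0.56169762 -1.3679657 ] [ 1.12101856 -2.19611431 63.08786372]
```

```bash
(python3 -m inch '[[[0.1,-0.2,0.5,0],[0.1,-0.2,2,0],[0.1,-0.2,3.5,0],[0.1,-0.2,5,0],[0.1,-0.2,5.8,0],[0.1,-0.2,5.8,0],[0.1,-0.2,5.8,0],[0.1,-0.2,5.8,0]]]';python3 -m inch '[[[0,0,0,0],[0,0,0,0],[0,0,0,0]]]')|grep -E "eef|rot|force: \["
```

```text
eef_pos: [529.0, 332.3, 82.8]
tool_rot: [3.141, 0.001, -2.941]
force: [-0.1, -0.8, -1.0]
eef_pos: [528.8, 332.1, 82.7]
tool_rot: [3.141, 0.001, -2.941]
force: [-0.3, 0.7, -0.9]
```

```bash
(python3 -m inch '[[[0,0,0.2,0],[0,0,0.4,0],[0,0,0.44,0],[0,0,0.44,0],[0,0,0.44,0]]]';python3 -m inch '[[[0,0,0.03,0],[0,0,0.03,0],[0,0,0.03,0]]]';python3 -m inch '[[[0,0,0.03,0],[0,0,0.03,0],[0,0,0.03,0]]]')|grep -E "eef|force: \["
```

```text
eef_pos: [528.6, 332.0, 77.8]
force: [-0.5, -0.8, 1.8]
eef_pos: [528.6, 332.0, 77.8]
force: [-1.2, -0.7, 6.1]
eef_pos: [528.6, 332.0, 77.8]
force: [-2.1, -1.2, 8.1]
```

```bash
(python3 -m inch '[[[0,0,-0.04,0],[0,0,-0.04,0],[0,0,-0.04,0]]]';python3 -m inch '[[[0,0,0,0],[0,0,0,0],[0,0,0,0],[0,0,0,0],[0,0,0,0],[0,0,0,0],[0,0,0,0],[0,0,0,0]]]' 6; python3 -m inch '[[[0,0,-1,0],[0,0,-3,0],[0,0,-6,0],[0,0,-9,0],[0,0,-12,0],[0,0,-12,0],[0,0,-12,0],[0,0,-12,0]]]' )|grep -E "eef|force: \[|width"
python3 - <<'E'
from h import *
p=camera_params("wrist");im=get_image("wrist");sc=get_image("scene");s=sensors.read_state();print(s["clock"])
g=im.min(2)
t=proj(p,[[528.4,332.7,62]])[0];u,v=t.astype(int)
roi=g[v-50:v+60,u-55:u+55]
m=np.uint8(roi>190);n,l,st,_=cv2.connectedComponentsWithStats(m);k=1+st[1:,4].argmax()
ct=max(cv2.findContours(np.uint8(l==k),0,2)[0],key=cv2.contourArea).reshape(-1,2)
print(cv2.minAreaRect(np.float32(plane(p,ct+[u-55,v-50.],62)[:,:2])))
a=cv2.resize(im[v-50:v+60,u-55:u+55],(440,440),interpolation=cv2.INTER_CUBIC)
b=cv2.resize(sc[200:300,120:200],(352,440),interpolation=cv2.INTER_CUBIC);cv2.imwrite("pics/end.png",np.hstack([a,b]))
E
```

```text
eef_pos: [528.6, 332.0, 77.8]
force: [-1.0, 0.2, 5.2]
width: 16.9
eef_pos: [528.4, 331.9, 77.3]
force: [0.2, 0.1, 0.5]
width: 60.1
eef_pos: [528.1, 331.6, 197.6]
force: [-0.1, -0.2, -0.6]
width: 59.9
22.6333
((528.3667602539062, 332.8136901855469), (56.10231399536133, 70.91996002197266), 11.502476692199707)
```

View pics/end.png

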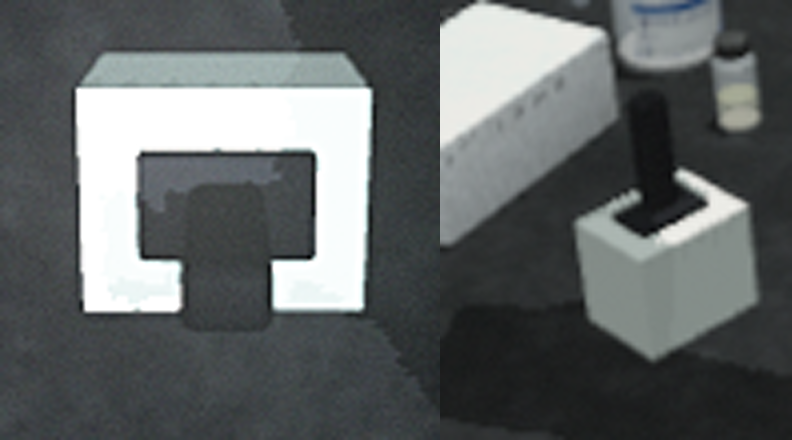

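The pick stands upright in the stand, guard flat and square on the block (crop 138–315, 152–258), and the gripper is clear. Handing in.

```bash
python3 -c "
from cell import order;print(order.finish_job())"
```

```text
the job is handed in; nothing more can be done
None
```

The ring's springy end now lies on top of the front lug. It was pushed home against the key block at about 5 N and lifted at about 9 N until it snapped over. The pick is back upright in its stand, and the job was handed in at about 23 s.

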